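Set the hotplate stirrer to speed 6 and start it

ROBOT

A 6-joint arm with a two-finger parallel gripper is mounted at the origin on the work surface. World frame = base frame: x ahead of the robot, y to its left, z up, the work surface at z = 0. Lengths are in m, angles in rad, forces in N, time in s.
With the tool pointing down it reaches from about 0.325 to 0.9 m from the base axis. Payload 6.1 kg.
Tool frame: the origin (TCP) lies at the very end of the fingers, on their centre line; the grasp point (between the pads) lies 19 mm behind it; z points along the fingers, y is the line along which they close (so a half turn about z gives the same grasp; the last joint's range is limited). The gripper opens to 85 mm and grips with 20 to 120 N. Pads are 22 mm wide; open, the fingers measure 114 mm over their backs; the gripper's body (76 mm by 85 mm) begins 54 mm behind the grasp point. The pads swing forward as they close: fully open they stand 13 mm farther back than shut.
Start: joints at [-1.283, 0.22, 1.526, -0, 1.395, -0.126], TCP at [0.251, -0.572, 0.231] pointing down, gripper open.
Joint ranges: [-2.98, 2.98], [-0.91, 2.08], [0.09, 2.57], [-1.24, 4.39], [0.2, 2.65], [-2.68, 2.68]. Speed limits (rad/s): [2.57, 2.57, 3.01, 3.14, 3.14, 3.14].

INTERFACE

Orientations are given as a rotation vector (axis times angle).
In Python, from rig import bot gives the robot as it stands. The module is installed in compiled form; this text tells all that it offers.
- The arm moves only by the shell command python3 -m handwheel 'ROWS' [FORCE]. ROWS is JSON, a list of rows, each a list of 3 entries, a list of its own where there are three numbers: the shift along the world's x, y, z in m, then the turn, a rotation vector about the world's x, y, z in rad, then the opening, from 0 (shut) to 1 (fully open). In form: [[[x, y, z], [wx, wy, wz], hand], ...]. A call has 1 to 20 rows; each row is the pose to reach, as a shift and turn from the pose commanded when the call began; what a row does not reach only later rows make up. A row lasts 1/10 s, in which the tool goes at most 50 mm and 8.59 degrees, less where a joint would pass 70% of its speed; a pose out of reach is approached as far as the arm can. A call with a gripper value outside its range is refused whole. The fingers move at their own pace and stop on an object; FORCE is the grip in N (left out, the last holds). Time passes only in rows, so rows that repeat a pose let the fingers close. It gives the time, the measured TCP pose, the force, the opening and the grip force at its end, in the units of the state.
- bot.get_obs(): the state, without advancing time (a new reading comes with each control period).
- bot.get_image(name): name is "scene" or "top"; returns the picture (400x640x3 uint8, blue, green, red); there is no depth.
- bot.camera_info(name): a dict with "fx", "fy", "cx", "cy" (pixels), "view" (4x4, takes a point from world to camera coordinates). Camera axes: x right, y up, looking along -z (the intrinsics and any distortion apply to the point x, -y, -z); pixel columns grow to the right and rows downward; lengths in m; the calibration is good to about 2 mm. A picture is of the moment at which its call begins. camera_info takes no time and is no camera call.
- bot.sign_off(): hands the job in; it is judged then, once.
The state is a dict: "clock": time; "qpos": joint angles; "qd": joint speeds; "tau": joint torques, N m; "ee_pos": TCP position; "tcp_rot": TCP orientation; "contact_force": force on the tool from outside, world axes, zero at the start; "ft_torque": the same for the moment, N m; "grip_width": opening from 0.0 (shut) to 1.0 (fully open); "grasp_force": force on a finger pad.
Only numpy, scipy, OpenCV 4.12 (cv2) and the standard library are available. Lean on these libraries where they do the work, as an engineer would, in place of code of your own. Each camera call takes 0.05 s, during which the arm holds its last target. There are 200 camera calls.

TASK

Set the stirring speed on the hotplate stirrer to 6: with a fingertip, push the pointer knob on the right of the sloping panel, as the robot faces it, clockwise, click by click from where it stands, until it rests in click 6 (the dot is 0, each tick after it one click), without pinching it between the fingers and without going past 6. Then push the round start key in the middle of the panel fully down with the fingertip and let go. Leave the heat knob on the left as it is set, and do not disturb the beaker on the plate or the things standing around.

Things in the scene. Friction and masses are not known exactly. Their poses are not given: they have to be found in the camera images.
- stirrer: light grey hotplate stirrer, 320 mm deep (x), 250 mm wide (y), fixed. Origin: centre of its underside on the bench; x from its front (the side with the control panel, turned roughly to the robot) to its back, z up. The panel slopes up backwards at 20 deg, from 38 mm high at x -160 to 78 mm at x -50 mm. A 12 mm rod stands at (148, 117) mm, up to 210 mm
- plate_top (a point): centre of the top of the white ceramic plate, 98 mm above the bench, 58 mm behind the stirrer's origin, axes as the stirrer's. The plate is 200 mm deep and 220 mm wide; under it the case, 81 mm high, begins as a step at the upper end of the panel
- stir_foot (a point): where the stirring knob's axis meets the panel: at (-111, -75, 56) mm in the stirrer's frame; does not turn. Its x points straight up the slope, y to the stirrer's left, z out of the panel, square to it. Ticks are printed 36 mm from here: a dot for click 0 at 120 deg anticlockwise of x, a tick for each next click 30 deg further clockwise, so click 4 is along x and click 6 at 60 deg clockwise of x
- stir (a joint): angle of the stirring selector, the right-hand pointer knob, in rad: 0 at click 0 (off), growing clockwise seen from outside the panel, stop at 8 clicks (4.19). A click is 30 deg, so click 6 is 3.14. It starts in click 0 to 3. Leaving a click takes about 0.07 Nm (4 N near the pointer's end); past half way it snaps into the next click by itself and stays
- stir_top (a point): point on the stirring knob's axis on the top of its bar, 25 mm out from the panel; turns with the knob: x along the bar to the pointer's end, z out of the panel. Black knob: skirt 44 mm across, up to 6 mm above the panel; on it a bar 11 mm thick, up to 25 mm, reaching 25 mm from the axis at the pointer (white line) and 20 mm at the tail. The panel is bare up to 50 mm from the axis
- stir_tip (a point): pointer end of the stirring knob's bar at its top edge, 25 mm from the axis and 25 mm out from the panel
- heat_tip (a point): the same point of the heat knob, the like knob on the left of the panel, 150 mm from the stirring knob; it turns smoothly, without clicks, and stays where it is left
- start (a joint): the start key: its travel in m, 0 = up, 0.005 = fully down; it springs back when let go (1.5 N to begin with, 4 N fully down)
- start_top (a point): centre of the top of the start key, half way between the knobs: a grey round key 26 mm across, standing 9 mm out of the panel (4 mm when fully down), in a flat bezel 36 mm across and 3 mm high. It moves square to the panel; z of this frame points out of the panel, x straight up the slope
- beaker: 250 ml glass beaker, 71 mm across, 90 mm high, standing loose on the rear left part of the ceramic plate; origin: centre of its underside
- flask: stoppered conical flask, 86 mm across the foot, 138 mm high, beside the stirrer; origin: centre of its underside
- bottle: glass bottle with a cap, 70 mm across, 140 mm high, beside the stirrer; origin: centre of its underside
- dishes: stack of three culture dishes, 90 mm across, 45 mm high; origin: centre of its underside
- spatula: steel lab spatula 170 mm long, 6 mm high, lying on the bench; origin: its middle, on the bench
- rack: white tube rack, 70 x 200 mm, with tubes up to 92 mm high; origin: centre of its underside
- washbottle: wash bottle, 70 mm across, 210 mm high to its bent spout; origin: centre of its underside

How it is judged:
By the outcome, as a careful person would: the job done as asked, in the order asked, and still so for the second after the job is handed in, with the robot touching nothing.
It also fails if it takes over 40 s, if anything falls off the work surface, if the arm or the gripper's body presses on something with over 40 N, if the wrist force passes 120 N, or if a joint passes its speed limit or range.

## Working session

There is one attempt and no reset: what is moved stays moved. The work goes in short steps, Python scripts to look and compute and a shell command to move; the robot and the scene stay as the last step left them, time stands still between calls to the robot, and variables do not carry over. Pictures are saved under pics/ and viewed, at most 10 in all, crops included, and the job is handed in when it is done.

```bash
mkdir -p pics; python3 - <<'E'
from rig import bot
import cv2
for n in("scene","top"):
    cv2.imwrite(f"pics/{n}0.png",bot.get_image(n)); print(n,bot.camera_info(n))
o=bot.get_obs(); print(o)
E
```

```text
scene {'fx': 429.68848074551073, 'fy': 429.68848074551073, 'cx': 325.66011449476383, 'cy': 202.4233982523749, 'view': array([[-0.85777645,  0.51400016,  0.00483788,  0.49698329],
       [-0.41302353, -0.6948058 ,  0.5887754 ,  0.16204969],
       [ 0.30599203,  0.50303951,  0.80828221, -1.51283876],
       [ 0.        ,  0.        ,  0.        ,  1.        ]])}
top {'fx': 516.7738420435735, 'fy': 516.7738420435735, 'cx': 312.34440554620426, 'cy': 203.87793658452534, 'view': array([[-0.02646984, -0.9996176 ,  0.00800044, -0.00644562],
       [ 0.98624579, -0.02480788,  0.16341303, -0.57221188],
       [-0.16315207,  0.01221592,  0.9865253 , -1.64585886],
       [ 0.        ,  0.        ,  0.        ,  1.        ]])}
{'clock': 0.1, 'qpos': array([-1.28310375e+00,  2.21177476e-01,  1.52749729e+00,  1.26634193e-05,
        1.39475699e+00, -1.26076758e-01]), 'qd': array([-0.00065838, -0.00169417, -0.00183103, -0.00093153, -0.00121953,
       -0.00028578]), 'tau': array([ 2.43665881e-04, -4.98242354e+01, -3.90546799e+01, -2.62988269e-04,
        5.62100380e-03, -2.96230598e-05]), 'ee_pos': array([ 0.25114183, -0.57170577,  0.23028964]), 'tcp_rot': array([-3.07280576e+00, -6.44940668e-01,  2.13546087e-04]), 'contact_force': array([-0.49410576, -0.18950008, -0.09349361]), 'ft_torque': array([-0.01358332, -0.00668759, -0.02150456]), 'grasp_force': 0.0, 'grip_width': 0.9989695219990475}
```

View pics/scene0.png

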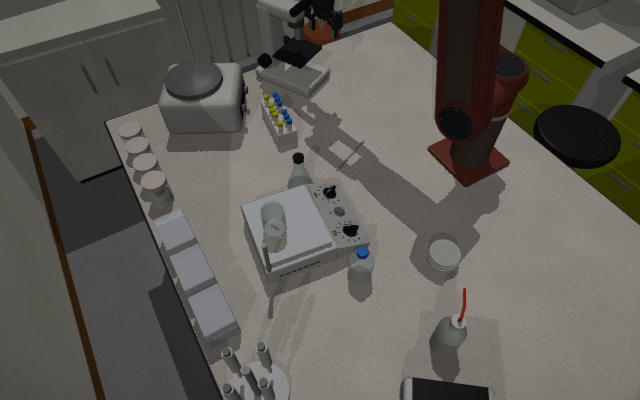

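View pics/top0.png

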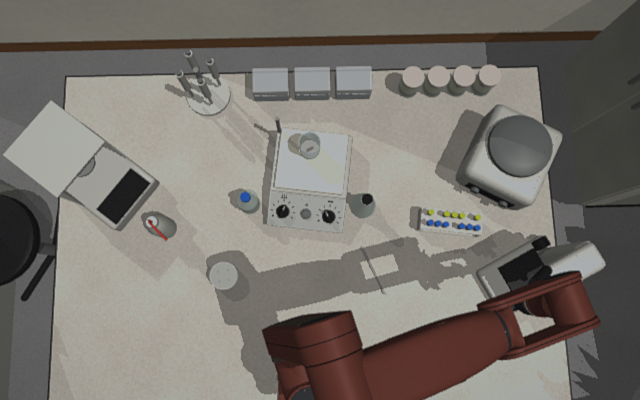

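The stirrer is at about (310,180) in the top view. Its panel faces the robot, with the heat knob at (283,211), the key at (306,213) and the stir knob at (328,216). The flask (363,204) is close on the right and the bottle (247,200) on the left. Next I'll zoom in.

```bash
python3 - <<'E'
import cv2,numpy as np
a=cv2.imread("pics/top0.png")[185:240,260:360]; b=cv2.imread("pics/scene0.png")[175:255,300:380]
a=cv2.resize(a,None,fx=7.5,fy=7.5,interpolation=cv2.INTER_CUBIC)
cv2.imwrite("pics/topc.png",a); cv2.imwrite("pics/scenec.png",cv2.resize(b,None,fx=7,fy=7,interpolation=cv2.INTER_CUBIC))
E
```

```text
(no output)
```

View pics/topc.png

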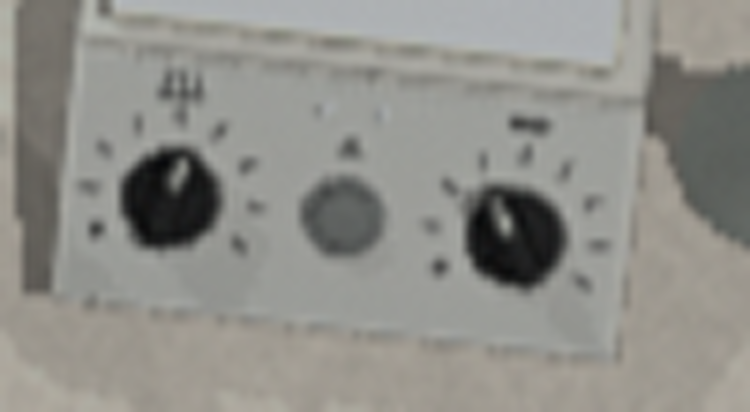

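View pics/scenec.png

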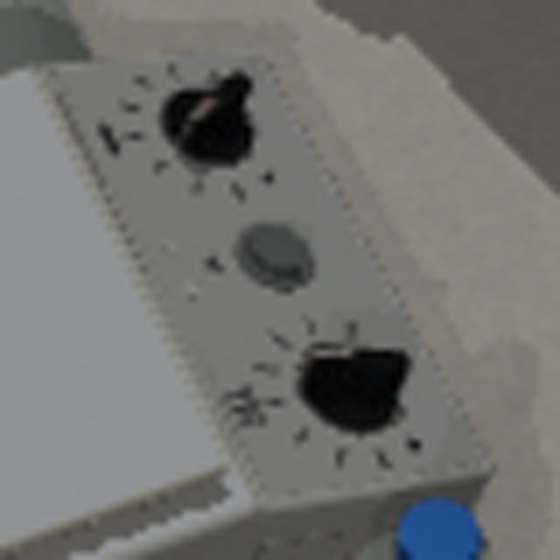

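Reading the top crop, the stir pointer's white line runs from (505,230) to (492,200), toward the third tick after the dot at (483,160). That puts it at click 3, so it needs three clicks clockwise. I'll compute the stirrer pose from the marks.

```bash
cat > h.py <<'E'
import numpy as np, json
from scipy.spatial.transform import Rotation as R
from scipy.optimize import least_squares
from rig import bot
def proj(cam,P):
    c=bot.camera_info(cam); p=np.asarray(P)@c["view"][:3,:3].T+c["view"][:3,3]
    return np.c_[c["cx"]+c["fx"]*p[:,0]/-p[:,2], c["cy"]-c["fy"]*p[:,1]/-p[:,2]]
a20=np.radians(20)
Rp=np.array([[np.cos(a20),0,-np.sin(a20)],[0,1,0],[np.sin(a20),0,np.cos(a20)]])
foot=np.array([-.111,-.075,.056])
def panel(u,v,w): return foot+Rp@np.array([u,v,w])   # stir_foot frame -> stirrer
def pol(r,click,w):
    t=np.radians(120-30*click); return panel(r*np.cos(t),r*np.sin(t),w)
def world(p,s): return R.from_euler("z",s[2]).apply(p)+[s[0],s[1],0]
E
python3 - <<'E'
from h import *
T={0:(438,267),1:(430,225),2:(450,187),3:(483,160),4:(526,155),5:(566,170),6:(594,203),7:(600,245),8:(583,283)}
S={0:(268,177),1:(238,192),2:(197,187),3:(162,167),4:(130,137),5:(129,106),6:(145,80),7:(175,70)}
key=panel(0,.075,.009)
tp=np.array([pol(.036,k,0) for k in T]+[key]); sp=np.array([pol(.036,k,0) for k in S]+[key])
tu=(np.array(list(T.values())+[(343,215)])+.5)/7.5-.5+[260,185]
su=(np.array(list(S.values())+[(277,252)])+.5)/7-.5+[300,175]
ft=lambda s:(proj("top",world(tp,s))-tu).ravel()
fs=lambda s:(proj("scene",world(sp,s))-su).ravel()
for f in(ft,fs,lambda s:np.r_[ft(s),fs(s)]):
    r=least_squares(f,[.75,0,0]); print(r.x.round(4),np.abs(r.fun).max().round(2))
s=r.x; json.dump(list(s),open("s.json","w"))
print("foot",world(foot,s),"key",world(key,s), "z",R.from_euler("z",s[2]).apply(Rp[:,2]),"x",R.from_euler("z",s[2]).apply(Rp[:,0]))
for k in(1,2,3,4): print(k,((proj("top",world(pol(np.array(.025),k,.025)[None],s))-[260,185]+.5)*7.5).round(),((proj("scene",world(pol(.025,k,.025)[None],s))-[300,175]+.5)*7).round())
E
```

```text
[ 0.6506 -0.0146 -0.1522] 0.42
[ 0.6462 -0.0159 -0.1613] 0.85
[ 0.6484 -0.0146 -0.1525] 1.03
foot [ 0.52724885 -0.07181787  0.056     ] key [0.53560252 0.00277899 0.06445723] z [-0.33804877  0.05196931  0.93969262] x [ 0.92878136 -0.14278451  0.34202014]
1 [[458. 245.]] [[242. 139.]]
2 [[469. 218.]] [[214. 135.]]
3 [[493. 200.]] [[188. 121.]]
4 [[523. 196.]] [[170. 100.]]
```

```bash
cat >> h.py <<'E'
def pose(click,x,y,w,s):
    "TCP pose for finger centre at (x,y) in the bar's frame, w out of panel; tool x = bar +y, tool y = bar x"
    W=R.from_euler("z",s[2]).as_matrix()@Rp@R.from_euler("z",120-30*click,degrees=True).as_matrix()
    p=world(foot,s)+W@np.array([x,y,w])
    return p,R.from_matrix(np.c_[W[:,1],W[:,0],-W[:,2]])
def delta(T,o=None):
    o=o or bot.get_obs(); p,r=T
    return (p-o["ee_pos"]).round(4),(r*R.from_rotvec(o["tcp_rot"]).inv()).as_rotvec().round(3)
def ray(cam,u,v,z):
    c=bot.camera_info(cam);V=c["view"];d=V[:3,:3].T@np.array([(u-c["cx"])/c["fx"],-(v-c["cy"])/c["fy"],-1]);o=-V[:3,:3].T@V[:3,3]
    return o+d*(z-o[2])/d[2]
E
python3 - <<'E'
from h import *
s=json.load(open("s.json"))
print(pose(3,.02,.025,.07,s)[0],delta(pose(3,.02,.025,.07,s)))
f=ray("top",366,198,.135);print("flask",R.from_euler("z",-s[2]).apply(f-[s[0],s[1],0]))
E
```

```text
[ 0.51287189 -0.03758519  0.12342719] (array([ 0.2617,  0.5341, -0.1069]), array([-0.307, -0.236,  1.511]))
flask [-0.04952575 -0.18263983  0.135     ]
```

```bash
python3 -m handwheel '[[[0.26,0.534,0],[-0.307,-0.236,1.511],0],[[0.26,0.534,0],[-0.307,-0.236,1.511],0],[[0.26,0.534,0],[-0.307,-0.236,1.511],0],[[0.26,0.534,0],[-0.307,-0.236,1.511],0],[[0.26,0.534,0],[-0.307,-0.236,1.511],0],[[0.26,0.534,0],[-0.307,-0.236,1.511],0],[[0.26,0.534,0],[-0.307,-0.236,1.511],0],[[0.26,0.534,0],[-0.307,-0.236,1.511],0],[[0.26,0.534,0],[-0.307,-0.236,1.511],0],[[0.26,0.534,0],[-0.307,-0.236,1.511],0],[[0.26,0.534,0],[-0.307,-0.236,1.511],0],[[0.26,0.534,0],[-0.307,-0.236,1.511],0],[[0.26,0.534,0],[-0.307,-0.236,1.511],0],[[0.26,0.534,-0.05],[-0.307,-0.236,1.511],0],[[0.26,0.534,-0.09],[-0.307,-0.236,1.511],0],[[0.2617,0.5341,-0.1069],[-0.307,-0.236,1.511],0],[[0.2617,0.5341,-0.1069],[-0.307,-0.236,1.511],0],[[0.2617,0.5341,-0.1069],[-0.307,-0.236,1.511],0]]'
python3 - <<'E'
from h import *
import cv2
s=json.load(open("s.json"))
o=bot.get_obs();print(o["clock"],o["qpos"].round(2))
print("resid",delta(pose(3,.02,.025,.07,s),o)); print("down",delta(pose(3,.02,.026,.012,s),o))
a=bot.get_image("scene")[150:250,290:390];b=bot.get_image("top")[170:245,250:370]
cv2.imwrite("pics/s1.png",cv2.resize(a,None,fx=6,fy=6,interpolation=2)); 
print(((proj("scene",o["ee_pos"][None])-[290,150]+.5)*6).round())
E
```

```text
clock: 1.9
ee_pos: [0.513, -0.0386, 0.1247]
tcp_rot: [1.591, 2.325, 0.216]
contact_force: [-0.7, -0.7, 0.5]
grip_width: -0.002
grasp_force: 0.0
1.9 [-0.25 -0.2   2.21  0.05  0.79 -0.65]
resid (array([-0.0001,  0.0011, -0.0012]), array([-0.   ,  0.002,  0.001]))
down (array([ 0.0191, -0.001 , -0.0559]), array([-0.   ,  0.002,  0.001]))
[[293. 216.]]
```

View pics/s1.png

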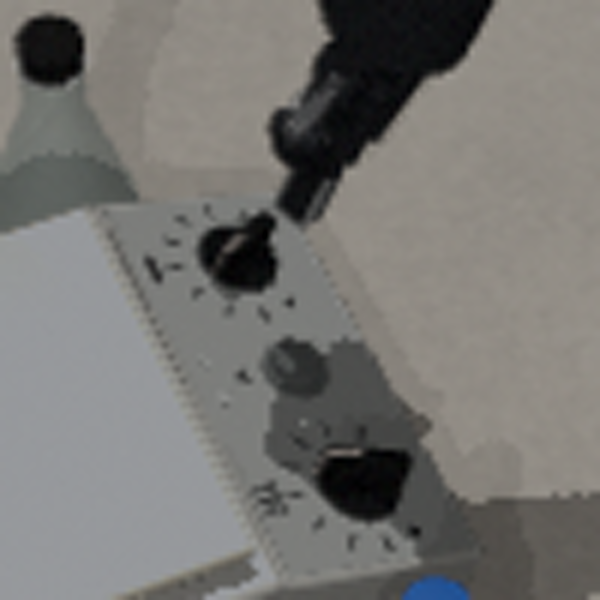

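The shut fingertip hovers at about (298,205) in the crop, close to the predicted (293,216). It sits out from the panel beside the stir knob (235,245), which still points at the third tick. I'll descend beside the bar.

```bash
python3 -m handwheel '[[[0.006,0,-0.018],[0,0,0],0],[[0.012,-0.001,-0.036],[0,0,0],0],[[0.0191,-0.001,-0.0559],[0,0.002,0.001],0],[[0.0191,-0.001,-0.0559],[0,0.002,0.001],0],[[0.0191,-0.001,-0.0559],[0,0.002,0.001],0]]'
python3 - <<'E'
from h import *
s=json.load(open("s.json")); o=bot.get_obs()
print(delta(pose(3,.02,.026,.012,s),o))
for c,y in((3,.0165),(3.3,.0165),(3.6,.0165),(3.9,.0165),(4.2,.0165),(4.5,.0165),(4.8,.0165)): print(c,*[list(map(float,v)) for v in delta(pose(c,.02,y,.012,s),o)])
E
```

```text
clock: 2.5
ee_pos: [0.5327, -0.0394, 0.0697]
tcp_rot: [1.59, 2.327, 0.216]
contact_force: [-0.0, -0.2, -0.3]
grip_width: -0.002
grasp_force: 0.0
(array([-0.0006, -0.0003, -0.0009]), array([ 0.   ,  0.001, -0.001]))
3 [0.0026, -0.0091, 0.0007] [0.0, 0.001, -0.001]
3.3 [0.0058, -0.0113, 0.0019] [0.053, -0.007, -0.149]
3.6 [0.0086, -0.014, 0.0031] [0.106, -0.015, -0.296]
3.9 [0.0109, -0.0172, 0.0041] [0.16, -0.024, -0.444]
4.2 [0.0127, -0.0207, 0.005] [0.213, -0.032, -0.591]
4.5 [0.014, -0.0245, 0.0057] [0.266, -0.04, -0.739]
4.8 [0.0148, -0.0285, 0.0061] [0.319, -0.048, -0.886]
```

```bash
python3 -m handwheel '[[[0.0013,-0.0045,0],[0,0,0],0],[[0.0026,-0.0091,0.0007],[0,0,0],0],[[0.0042,-0.0102,0.0013],[0.026,-0.003,-0.075],0],[[0.0058,-0.0113,0.0019],[0.053,-0.007,-0.149],0],[[0.0072,-0.0126,0.0025],[0.08,-0.011,-0.222],0],[[0.0086,-0.014,0.0031],[0.106,-0.015,-0.296],0],[[0.0086,-0.014,0.0031],[0.106,-0.015,-0.296],0],[[0.0086,-0.014,0.0031],[0.106,-0.015,-0.296],0]]'
python3 - <<'E'
from h import *
import cv2
s=json.load(open("s.json")); o=bot.get_obs(); print(delta(pose(3.6,.02,.0165,.012,s),o))
a=bot.get_image("scene")[170:230,300:360];b=bot.get_image("top")[190:240,300:350]
cv2.imwrite("pics/s2.png",np.hstack([cv2.resize(a,(400,400),interpolation=2),cv2.resize(b,(400,400),interpolation=2)]))
E
```

```text
clock: 3.3
ee_pos: [0.5411, -0.0536, 0.0723]
tcp_rot: [1.948, 2.067, 0.284]
contact_force: [0.5, 0.1, -0.5]
grip_width: -0.003
grasp_force: 0.0
(array([0.0002, 0.0002, 0.0005]), array([ 0.001, -0.   , -0.002]))
```

View pics/s2.png

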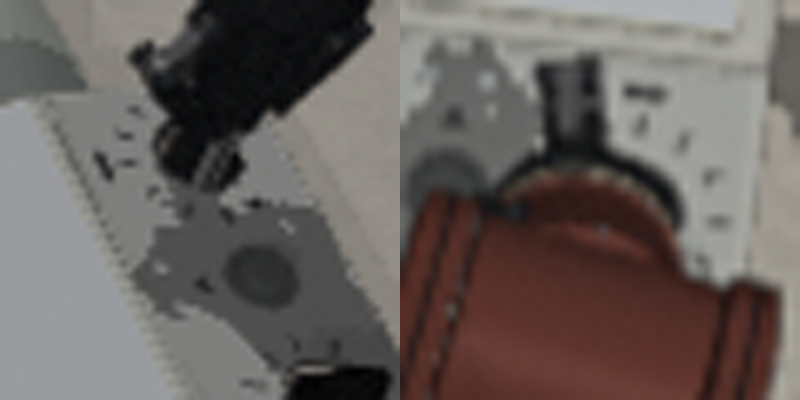

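The wrist hides the knob in both views, and the force is near zero, so the finger is either not in contact yet or the knob has snapped. I'll continue in short pushes and watch the force.

```bash
python3 -m handwheel '[[[0.0012,-0.0016,0.0005],[0.027,-0.004,-0.074],0],[[0.0012,-0.0016,0.0005],[0.027,-0.004,-0.074],0]]' | grep -E "force|pos"
python3 -m handwheel '[[[0.0011,-0.0016,0.0005],[0.027,-0.004,-0.074],0],[[0.0011,-0.0016,0.0005],[0.027,-0.004,-0.074],0]]' | grep -E "force|pos"
python3 -m handwheel '[[[0.0009,-0.0017,0.0005],[0.027,-0.004,-0.074],0],[[0.0009,-0.0017,0.0005],[0.027,-0.004,-0.074],0]]' | grep -E "force|pos"
python3 - <<'E'
from h import *
s=json.load(open("s.json")); o=bot.get_obs(); print(delta(pose(4.05,.02,.0165,.012,s),o),o["ft_torque"])
for c in(4.2,4.35,4.5,4.65,4.8,4.95,5.1,5.25,5.4,5.55,5.7): print(c,*[list(map(float,v)) for v in delta(pose(c,.02,.0165,.012,s),o)])
E
```

```text
ee_pos: [0.542, -0.055, 0.0722]
contact_force: [-0.2, 1.3, -0.2]
grasp_force: 0.0
ee_pos: [0.5431, -0.0565, 0.0727]
contact_force: [0.2, 0.3, -0.9]
grasp_force: 0.0
ee_pos: [0.5437, -0.0579, 0.0729]
contact_force: [-1.1, 1.2, 0.7]
grasp_force: 0.4
(array([ 0.0009, -0.0004,  0.0014]), array([-0.001, -0.002, -0.002])) [ 0.2109418   0.21816465 -0.01752163]
4.2 [0.0018, -0.0022, 0.0018] [0.025, -0.006, -0.076]
4.35 [0.0025, -0.0041, 0.0021] [0.052, -0.01, -0.15]
4.5 [0.0031, -0.006, 0.0025] [0.078, -0.014, -0.223]
4.65 [0.0035, -0.008, 0.0027] [0.105, -0.018, -0.297]
4.8 [0.0038, -0.01, 0.0029] [0.131, -0.022, -0.371]
4.95 [0.0039, -0.012, 0.0031] [0.158, -0.026, -0.445]
5.1 [0.0039, -0.0141, 0.0032] [0.184, -0.03, -0.519]
5.25 [0.0037, -0.0161, 0.0033] [0.21, -0.034, -0.593]
5.4 [0.0034, -0.0181, 0.0033] [0.237, -0.038, -0.666]
5.55 [0.003, -0.0201, 0.0032] [0.263, -0.042, -0.74]
5.7 [0.0024, -0.022, 0.0031] [0.29, -0.046, -0.814]
```

```bash
P='import sys;from h import *;o=bot.get_obs();print(o["contact_force"].round(1),o["ft_torque"].round(2))'
python3 -m handwheel '[[[0.0018,-0.0022,0.0018],[0.025,-0.006,-0.076],0],[[0.0018,-0.0022,0.0018],[0.025,-0.006,-0.076],0]]' >/dev/null; python3 -c "$P"
python3 -m handwheel '[[[0.0007,-0.0019,0.0003],[0.027,-0.004,-0.074],0],[[0.0007,-0.0019,0.0003],[0.027,-0.004,-0.074],0]]' >/dev/null; python3 -c "$P"
python3 -m handwheel '[[[0.0006,-0.0019,0.0004],[0.026,-0.004,-0.074],0],[[0.0006,-0.0019,0.0004],[0.026,-0.004,-0.074],0]]' >/dev/null; python3 -c "$P"
python3 - <<'E'
from h import *
import cv2
a=bot.get_image("scene")[170:230,300:360];b=bot.get_image("top")[190:240,300:350]
cv2.imwrite("pics/s3.png",np.hstack([cv2.resize(a,(400,400),interpolation=2),cv2.resize(b,(400,400),interpolation=2)]))
s=json.load(open("s.json")); o=bot.get_obs(); print(delta(pose(4.5,.02,.0165,.012,s),o))
E
```

```text
[-0.3  1.2 -1.2] [0.25 0.2  0.13]
[ 0.2  0.7 -0.4] [0.14 0.26 0.05]
[-0.2  0.9  0.1] [ 0.06  0.16 -0.02]
(array([-0.0005,  0.0004, -0.0005]), array([ 0.002,  0.001, -0.001]))
```

View pics/s3.png

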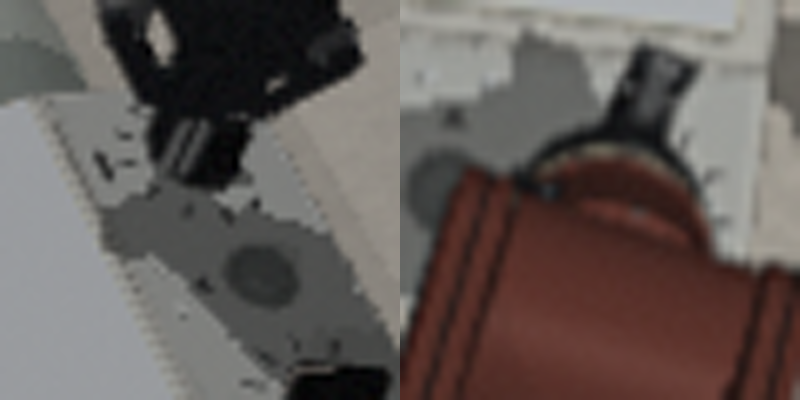

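The knob is still hidden behind the finger. I'll push to a finger angle of about 5.0 clicks, which can't take the knob past 6, then withdraw and look.

```bash
P='import sys;from h import *;o=bot.get_obs();print(o["contact_force"].round(1),o["ft_torque"].round(2))'
python3 -m handwheel '[[[0.0004,-0.002,0.0002],[0.027,-0.004,-0.074],0],[[0.0004,-0.002,0.0002],[0.027,-0.004,-0.074],0]]' >/dev/null; python3 -c "$P"
python3 -m handwheel '[[[0.0003,-0.002,0.0002],[0.026,-0.004,-0.074],0],[[0.0003,-0.002,0.0002],[0.026,-0.004,-0.074],0]]' >/dev/null; python3 -c "$P"
python3 -m handwheel '[[[0.0001,-0.002,0.0002],[0.027,-0.004,-0.074],0],[[0.0001,-0.002,0.0002],[0.027,-0.004,-0.074],0]]' >/dev/null; python3 -c "$P"
python3 -m handwheel '[[[-0.0169,0.0026,0.047],[0,0,0],0],[[-0.0338,0.0052,0.094],[0,0,0],0],[[-0.0338,0.0052,0.094],[0,0,0],0],[[-0.0338,0.0052,0.094],[0,0,0],0]]'
python3 - <<'E'
from h import *
import cv2
a=bot.get_image("scene")[170:230,300:360]
cv2.imwrite("pics/s4.png",cv2.resize(a,(480,480),interpolation=2))
E
```

```text
[-0.6  0.   0.4] [ 0.08  0.17 -0.01]
[-0.6 -0.6 -0.2] [ 0.02  0.18 -0.  ]
[ 0.1 -0.6 -0.2] [ 0.01  0.13 -0.01]
clock: 5.7
ee_pos: [0.515, -0.0652, 0.1725]
tcp_rot: [2.604, 1.292, 0.423]
contact_force: [-0.6, -0.4, -1.2]
grip_width: -0.002
grasp_force: 0.0
```

View pics/s4.png

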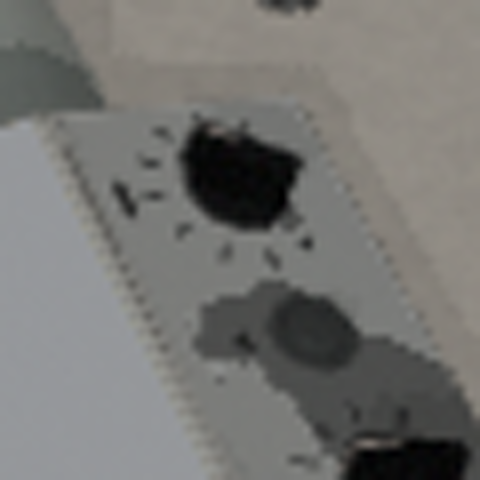

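The knob has turned: its white line now lies at about (205–245,125–135) at the upper edge of the knob. I'll compare that with the predicted line for each click.

```bash
cat > line.py <<'E'
from h import *
import cv2
s=json.load(open("s.json"))
def score(cam):
    im=bot.get_image(cam).min(axis=2).astype(np.float32)
    for k in range(0,9):
        P=np.array([world(pol(r,k,.025),s) for r in np.linspace(.0,.025,6)]); q=proj(cam,P).astype(np.float32)
        v=[max(cv2.getRectSubPix(im,(1,1),(float(u),float(w)+d))[0,0] for d in(-.5,0,.5)) for u,w in q]
        print(cam,k,((q[-1]-[300,170]+.5)*8).round() if cam=="scene" else q[-1].round(1),np.round(v))
score("scene")
E
python3 line.py
python3 - <<'E'
import cv2,numpy as np
from h import *
im=bot.get_image("scene").min(axis=2); print(im[182:201,320:340])
E
```

```text
scene 0 [301. 189.] [ 19.  14.  14.  12.  42. 119.]
scene 1 [276. 198.] [19. 15.  8.  8.  7.  9.]
scene 2 [245. 194.] [19. 15. 10. 10.  7.  8.]
scene 3 [215. 178.] [19. 11. 10.  7.  4.  6.]
scene 4 [195. 155.] [19. 17. 13.  7.  5. 11.]
scene 5 [190. 130.] [ 19.  31.  46.  62.  37. 101.]
scene 6 [202. 112.] [ 19.  38.  78.  95. 115. 124.]
scene 7 [226. 103.] [ 19.  46.  79. 114. 114. 116.]
scene 8 [257. 108.] [ 19.  57. 108. 112. 114. 119.]
[[122 124 123 115 113 115 112 112 117 115 117 120 124 128 128 129 132 124
  124 124]
 [126 128 129 127 127 124 122 115 115 115 115 114 113 115 115 120 121 114
  121 124]
 [122 121 121 120  84 112 113 112 114 115 113 114 115 113 115 114 114 131
  100 115]
 [119 121 121 119  82  54  70  90 109 112  77 110 115 114 115 113 115 115
  119 121]
 [ 76 115 121  93  38  28  78  93  74  67  67 106 112 115 115 115 115 115
  120 104]
 [104 100 117  58   6  14  16  16  43  45  22  37  83 109 112 112 115 116
  114 113]
 [121 122  97  39   6   7   6  11  12  13  15  13  13  36  60  82 108 113
  114 115]
 [122 122  64  18   5   7   7   6   5  12  10  16   9  15  15
[... 259 characters left out ...]
  19 107
  120 122]
 [121 121 122  56  13  12   8   6   6   9   5   6  11   5   8   7  64 115
  121 121]
 [ 94 119 121  84  38  17  15  13  14   9   8   3   5   7   7  10 105 121
  121 122]
 [121 121 121 122  73  33  18  16  14  10  16  14   7   6   8   6  86 118
  122 121]
 [122 121 121 121 122  73  26  20  18  14  15  15  13  15  12  42  73 113
  121 121]
 [122 122 119 119 121 121  81  48  30  22  11  16  15  10  50  73  76  81
  116 122]
 [122 121  83  77 116 121 121 121 102  74  49  52  54  52 114  88  80 116
  120 121]
 [121 120  87 116 122 121 122 122 120 121 122 121 122 121 121 122 121 119
   94 118]
 [122 121 122 121 122 121 121 121 100 119 122 122 121 120 120 121 122  88
   45 114]]
```

The silhouette has its tip at (195,125) and tail at (300,160). The prediction for click 5 is tip (190,130), tail (300,166), while click 6 would have its tail at (291,181). So the knob is in click 5. I'll go back down behind the bar and push one more click.

```bash
python3 - <<'E'
from h import *
s=json.load(open("s.json")); o=bot.get_obs()
for a in((4.95,.02,.0205,.04),(4.95,.02,.0205,.012)): print(*[list(map(float,v)) for v in delta(pose(*a,s),o)])
p0=pose(4.95,.02,.0205,.012,s); o2=dict(ee_pos=p0[0],tcp_rot=p0[1].as_rotvec())
for c in (4.95,5.1,5.25,5.4,5.55,5.7,5.8): print(c,*[list(map(float,v)) for v in delta(pose(c,.02,.0165,.012,s),o2)])
E
```

```text
[0.0273, -0.0007, -0.0656] [-0.001, -0.003, 0.002]
[0.0368, -0.0021, -0.0919] [-0.001, -0.003, 0.002]
4.95 [-0.0023, -0.0032, -0.0007] [0.0, 0.0, 0.0]
5.1 [-0.0023, -0.0052, -0.0005] [0.027, -0.004, -0.074]
5.25 [-0.0025, -0.0073, -0.0005] [0.053, -0.008, -0.148]
5.4 [-0.0028, -0.0093, -0.0005] [0.08, -0.012, -0.221]
5.55 [-0.0033, -0.0113, -0.0006] [0.106, -0.016, -0.295]
5.7 [-0.0039, -0.0132, -0.0007] [0.133, -0.02, -0.369]
5.8 [-0.0044, -0.0145, -0.0008] [0.15, -0.023, -0.418]
```

```bash
P='from h import *;o=bot.get_obs();print(o["clock"],o["ee_pos"].round(4),o["contact_force"].round(1),o["ft_torque"].round(2))'
python3 -m handwheel '[[[0.0273,-0.0007,-0.045],[0,0,0],0],[[0.0273,-0.0007,-0.0656],[0,0,0],0],[[0.032,-0.0014,-0.079],[0,0,0],0],[[0.0368,-0.0021,-0.0919],[-0.001,-0.003,0.002],0],[[0.0368,-0.0021,-0.0919],[-0.001,-0.003,0.002],0],[[0.0368,-0.0021,-0.0919],[-0.001,-0.003,0.002],0]]' >/dev/null; python3 -c "$P"
python3 -m handwheel '[[[-0.0023,-0.0032,-0.0007],[0,0,0],0],[[-0.0023,-0.0042,-0.0006],[0.013,-0.002,-0.037],0],[[-0.0023,-0.0052,-0.0005],[0.027,-0.004,-0.074],0],[[-0.0024,-0.0062,-0.0005],[0.04,-0.006,-0.111],0],[[-0.0025,-0.0073,-0.0005],[0.053,-0.008,-0.148],0]]' >/dev/null; python3 -c "$P"
python3 -m handwheel '[[[-0.0001,-0.001,0],[0.013,-0.002,-0.037],0],[[-0.0003,-0.002,0],[0.027,-0.004,-0.073],0],[[-0.0003,-0.002,0],[0.027,-0.004,-0.073],0]]' >/dev/null; python3 -c "$P"
python3 -m handwheel '[[[-0.0002,-0.001,0],[0.013,-0.002,-0.037],0],[[-0.0005,-0.002,0],[0.026,-0.004,-0.074],0],[[-0.0005,-0.002,0],[0.026,-0.004,-0.074],0]]' >/dev/null; python3 -c "$P"
python3 -m handwheel '[[[-0.0003,-0.001,0],[0.013,-0.002,-0.037],0],[[-0.0006,-0.0019,0],[0.027,-0.004,-0.074],0],[[-0.0006,-0.0019,0],[0.027,-0.004,-0.074],0]]' >/dev/null; python3 -c "$P"
```

```text
6.45 [ 0.5497 -0.0666  0.0767] [-0.1 -0.5  0.1] [-0.    0.09 -0.04]
6.95 [ 0.5486 -0.0747  0.0789] [-0.7  0.4 -0.1] [0.08 0.17 0.  ]
7.25 [ 0.5486 -0.0763  0.079 ] [1.8 2.3 1.6] [ 0.45 -0.12  0.15]
7.55 [ 0.5481 -0.0784  0.0788] [1.1 1.2 1.5] [ 0.28 -0.13  0.11]
7.85 [ 0.5475 -0.0806  0.0786] [2.4 0.1 2. ] [ 0.07 -0.14 -0.  ]
```

```bash

python3 -m handwheel '[[[-0.0169,0.0026,0.047],[0,0,0],0],[[-0.0338,0.0052,0.094],[0,0,0],0],[[-0.0338,0.0052,0.094],[0,0,0],0],[[-0.0338,0.0052,0.094],[0,0,0],0]]'
python3 - <<'E'
from h import *
import cv2
a=bot.get_image("scene")[170:230,300:360]
cv2.imwrite("pics/s5.png",cv2.resize(a,(480,480),interpolation=2))
print(a[12:31,20:40].min(axis=2))
E
```

```text
clock: 8.25
ee_pos: [0.5137, -0.0755, 0.1739]
tcp_rot: [2.854, 0.772, 0.483]
contact_force: [-0.2, 0.6, -0.9]
grip_width: 0.0
grasp_force: 0.0
[[123 123 122 114 114 113 110 112 116 115 116 119 119 119 124 127 132 125
  124 123]
 [125 128 127 127 126 101  99 110 112 114 114 114 115 114 115 121 121 113
  121 123]
 [121 121 121 122  66  22  85  81  88 109 111 114 114 114 115 114 119 131
  100 114]
 [119 119 122 120  62  18  14  60  74  67  67 108 114 115 114 115 114 114
  120 121]
 [ 76 116 121  99  40   6   3  14  33  70  49 104 112 114 114 114 115 114
  120 104]
 [103  99 118  62  15   9   8   5  14  15  15  13  79 107 113 114 114 114
  114 114]
 [121 121 121  65  19   2   1   6   9  11  15  17  17  57 105 114 114 114
  114 115]
 [122 121 121  82  26   1   6   6   5  10   8  14  16  14  34 104 113 114
  115 115]
 [116 120 120  54  13   8   9   5   6   8   8   7  12  10  14  36  81 110
  112 120]
 [122 120  98  40  16  10   6   7   8   6   7   6   7  11  13  12  17  83
  112 120]
 [121 121 101  43  10  17  15   2   5  10   8  13   6   7   8  16  19 106
  120 122]
 [120 121 121  56  10  16  10  14   9   9   2   3   8   8   9   3  58 115
  121 121]
 [ 94 119 120  85  41  16  11  16  16  14  13   8   8   9   6   7  87 117
  122 122]
 [121 122 121 121  73  31  12  15  12  11  12   7   6   7   5  13 112 121
  121 121]
 [121 121 121 121 122  72  27  14  15  12  14  13  14  10  12  41 115 121
  121 121]
 [122 121 119 118 120 122  80  47  32  20  18  16  16  13  40  72 114 121
  122 122]
 [122 121  82  77 115 121 122 122 102  74  58  54  55  51  73  76  74 115
  119 121]
 [121 121  87 115 122 121 121 121 120 121 121 120 121 120  89  80  81 114
   94 117]
 [121 121 120 121 122 122 122 120  99 118 122 122 121 119 121 121 121  87
   44 114]]
```

View pics/s5.png

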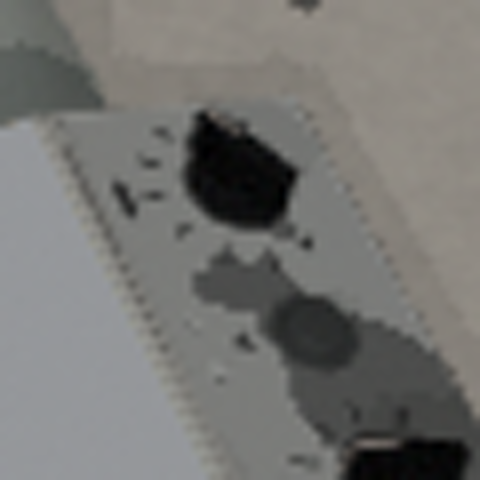

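The bar now runs from its tip at (203,110) to its tail at (297,175). The prediction for click 6 is tip (202,112), tail (291,181), so the knob rests in click 6. Next is the start key.

```bash
python3 - <<'E'
from h import *
s=json.load(open("s.json")); o=bot.get_obs()
W=R.from_euler("z",s[2])
for w in(.1,.03,.012,.004): print(w,(world(panel(0,.075,w),s)-o["ee_pos"]).round(4))
r=pose(5.7,0,0,0,s)[1]; print(delta((o["ee_pos"],r),o))
E
```

```text
0.1 [-0.008   0.0826 -0.022 ]
0.03 [ 0.0157  0.079  -0.0877]
0.012 [ 0.0218  0.078  -0.1046]
0.004 [ 0.0245  0.0776 -0.1122]
(array([0., 0., 0.]), array([0.002, 0.002, 0.   ]))
```

```bash
P='from h import *;o=bot.get_obs();s=json.load(open("s.json"));n=R.from_euler("z",s[2]).apply(Rp[:,2]);print(o["clock"],"w",((o["ee_pos"]-world(foot,s))@n).round(4),"F",(o["contact_force"]@n).round(1),o["contact_force"].round(1))'
python3 -m handwheel '[[[-0.004,0.045,-0.01],[0,0,0],0],[[-0.008,0.0826,-0.022],[0.002,0.002,0],0],[[0.0,0.081,-0.05],[0.002,0.002,0],0],[[0.0157,0.079,-0.0877],[0.002,0.002,0],0],[[0.0218,0.078,-0.1046],[0.002,0.002,0],0],[[0.0218,0.078,-0.1046],[0.002,0.002,0],0],[[0.0218,0.078,-0.1046],[0.002,0.002,0],0]]' >/dev/null; python3 -c "$P"
python3 -m handwheel '[[[0.001,0,-0.0028],[0,0,0],0],[[0.002,-0.0003,-0.0056],[0,0,0],0],[[0.002,-0.0003,-0.0056],[0,0,0],0]]' >/dev/null; python3 -c "$P"
```

```text
9.0 w 0.0107 F 0.6 [-0.7 -0.1  0.4]
9.3 w 0.0065 F 2.5 [-0.6  1.4  2.4]
```

```bash
P='from h import *;o=bot.get_obs();s=json.load(open("s.json"));n=R.from_euler("z",s[2]).apply(Rp[:,2]);print(o["clock"],"w",((o["ee_pos"]-world(foot,s))@n).round(4),"F",(o["contact_force"]@n).round(1),o["contact_force"].round(1))'
python3 -m handwheel '[[[0.0005,0,-0.0014],[0,0,0],0],[[0.001,-0.0002,-0.0028],[0,0,0],0],[[0.001,-0.0002,-0.0028],[0,0,0],0]]' >/dev/null; python3 -c "$P"
python3 -m handwheel '[[[0.0005,0,-0.0014],[0,0,0],0],[[0.0005,0,-0.0014],[0,0,0],0],[[0.0005,0,-0.0014],[0,0,0],0]]' >/dev/null; python3 -c "$P"
```

```text
9.6 w 0.0042 F 21.0 [-12.4   2.2  17.8]
9.9 w 0.0039 F 41.1 [-25.3   2.1  34.5]
```

The key bottomed out at w ≈ 4 mm, with the force rising stiffly. I'll release, move clear and check.

```bash
python3 -m handwheel '[[[-0.002,0.0003,0.0056],[0,0,0],0],[[-0.0085,0.0013,0.0235],[0,0,0],0],[[-0.025,0.004,0.07],[0,0,0],0],[[-0.06,0,0.11],[0,0,0],0],[[-0.1,-0.05,0.14],[0,0,0],0],[[-0.11,-0.1,0.15],[0,0,0],0],[[-0.12,-0.15,0.15],[0,0,0],0],[[-0.12,-0.2,0.15],[0,0,0],0],[[-0.12,-0.25,0.15],[0,0,0],0],[[-0.12,-0.3,0.15],[0,0,0],0],[[-0.12,-0.35,0.15],[0,0,0],0],[[-0.12,-0.35,0.15],[0,0,0],0],[[-0.12,-0.35,0.15],[0,0,0],0]]'
python3 - <<'E'
from h import *
import cv2
a=bot.get_image("scene")[170:240,300:370];b=bot.get_image("top")[175:245,260:360]
cv2.imwrite("pics/s6.png",np.hstack([cv2.resize(a,(330,330),interpolation=2),cv2.resize(b,(470,330),interpolation=2)]))
E
```

```text
clock: 11.2
ee_pos: [0.4176, -0.3508, 0.2074]
tcp_rot: [2.861, 0.765, 0.477]
contact_force: [0.0, 1.3, -0.6]
grip_width: 0.001
grasp_force: 0.0
```

View pics/s6.png

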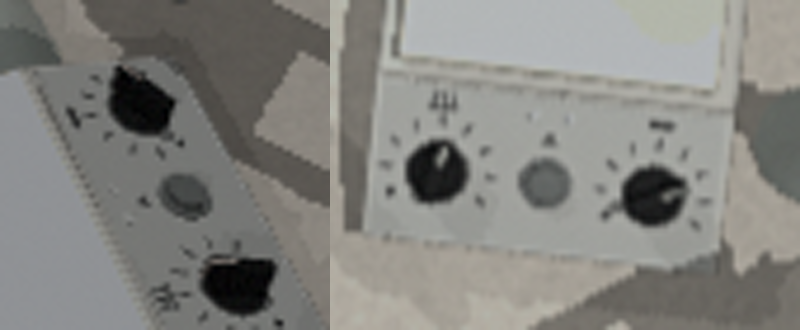

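The top view shows the stir line from (665,198) to (682,190), aimed at click 6. The key is up and the heat knob is unchanged.

```bash
python3 -c "from rig import bot; print(bot.sign_off())"
```

```text
the job is handed in; nothing more can be done
None
```

The stirring knob is in click 6, the start key was pushed fully down and let go, the heat knob is as it was set, and the job was handed in at about 11 s with the arm clear; the fingertip reached about 41 N on the key at the stop.

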